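Release the green tin from its gravity dispenser

ROBOT

A 7-joint arm with a two-finger parallel gripper is mounted at the origin on the work surface. World frame = base frame: x ahead of the robot, y to its left, z up, the work surface at z = 0. Lengths are in m, angles in rad, forces in N, time in s.
With the tool pointing down it reaches from about 0.4 to 0.85 m from the base axis. Payload 6.9 kg.
Tool frame: the origin (TCP) lies at the very end of the fingers, on their centre line; the grasp point (between the pads) lies 19 mm behind it; z points along the fingers, y is the direction in which the jaws open and shut (so a half turn about z gives the same grasp; the last joint's range is limited). The gripper opens to 85 mm and grips with 20 to 120 N. Pads are 22 mm wide; open, the fingers measure 114 mm over their backs; the gripper's body (76 mm by 85 mm) begins 54 mm behind the grasp point. The pads swing forward as they close: fully open they stand 13 mm farther back than shut.
Start: joints at [-1.113, 0.507, -0.238, 1.5, 0.126, 1.149, -0.155], TCP at [0.215, 0.587, 0.231] pointing down, gripper open.
Joint ranges: [-3.08, 3.08], [-0.24, 2.05], [-1.43, 1.35], [0, 2.5], [-1.52, 4.66], [0.17, 1.96], [-2.89, 2.89]. Speed limits (rad/s): [2.39, 2.39, 3.14, 3.14, 3.14, 3.14, 3.14].

INTERFACE

Orientations are given as a 3x3 rotation matrix whose columns are the frame's x, y, z axes.
In Python, from cell import read_state, optics, manip gives the robot as it stands.
- The arm moves only by the tool drive_tool, never from a script. Its argument "targets" is a list of rows, each a list of 7 numbers: the opening, from -1 (shut) to 1 (fully open), then the shift along the tool's x, y, z in mm, then the turn, a rotation vector about the tool's x, y, z in degrees. A call has 1 to 20 rows; each row shifts and turns the commanded pose from where the row before left it, along the tool's axes as they then stand; what a row does not reach is not made up. A row lasts 1/10 s, in which the tool goes at most 50 mm and 8.59 degrees, less where a joint would pass 70% of its speed; a pose out of reach is approached as far as the arm can. A call with a gripper value outside its range is refused whole. The fingers move at their own pace and stop on an object; "newtons" is the grip in N (left out, the last holds). Time passes only in rows, so rows that do not move let the fingers close. It gives the time, the measured TCP pose, the force and the opening at its end, in the units of the state.
- read_state(): the state, without advancing time (a new reading comes with each control period).
- optics.camera(name): name is "side" or "top" or "wrist"; returns the picture (384x512x3 uint8, blue, green, red); there is no depth.
- optics.calibration(name): a dict with "intrinsics" (3x3 intrinsics, pixels), "camera_from_world" (4x4, takes a point from world to camera coordinates). Camera axes: x right, y down, z forward; pixel columns grow to the right and rows downward; lengths in m; the calibration is good to about 2 mm. A picture is of the moment at which its call begins: read the wrist's pose just before it. calibration takes no time and is no camera call; for the wrist camera it gives the pose at the moment of the call.
- manip.job_done(): hands the job in, once; it reports no verdict.
The state is a dict: "time": time; "joints": joint angles; "joint_vel": joint speeds; "effort": joint torques, N m; "position": TCP position; "eef_rot": TCP orientation; "ft_force": force on the tool from outside, world axes, zero at the start; "wrist_torque": the same for the moment, N m; "opening": opening from 0.0 (shut) to 1.0 (fully open).
Only numpy, scipy, OpenCV 4.12 (cv2) and the standard library are available. Lean on these libraries where they do the work, as an engineer would, in place of code of your own. Each camera call takes 0.05 s, during which the arm holds its last target.

TASK

Two small gravity dispensers stand on the restocking bench, one holding a green tin and one an orange tin. With your fingertips, press down the yellow paddle of the dispenser with the green tin so that the other end of its lever lifts the red gate, hold it down until the tin has rolled out into the catch tray, then let go so that the gate drops shut. Do not touch or pick up the tins or the gates, and leave the other dispenser and the loose stock as they are.

Things in the scene. Friction and masses are not known exactly. Their poses are not given: they have to be found in the camera images.
- dispenser_green: Fixed dispenser of the green tin, white base 240x250x6 mm. Origin: centre of its underside; x up the lane, away from the tray; y from lane to paddle; z up. Lane centred on y=-65 mm, 84 mm wide, sloping 10 deg down to -x, 30 mm high at the gate (x=-20 mm); side walls 52 mm high. Pivot bracket at x=-20, y=25 mm, 98 mm high. Loose stock lies on the deck at x>20, y>0 mm.
- lever_green (a joint): Rocking lever of the green tin's dispenser, rad: 0 gate shut, 0.55 fully up. It lies along dispenser y, on a pin along x at dispenser (-20, 25, 90) mm. Pressing the paddle down raises the value; from about 0.4 the tin passes under the gate and rolls clear within 1 s. About 2 N on the paddle starts it, 5.5 N holds it fully down; a spring shuts it when let go.
- press_green (a point): Centre of the top face of the green tin's paddle: the spot to press straight down. Yellow square plate, 36 x 36 x 8 mm, on the lever's end, 75 mm from its pin; at dispenser (-20, 100, 100) mm at rest. It tilts with the lever, sinks about 39 mm at full press (0.55 rad) and has free space below. Called lever_green_c2 in rules.
- gate_green (a point): Centre of the red gate plate, 8 x 40 x 42 mm, hanging from the lever's other end, 90 mm from its pin, across the lane in front of the green tin; at dispenser (-20, -65, 69) mm when shut. Not to be touched. Called lever_green_c3 in rules.
- tin_green: Green tin with a pale paper band, a cylinder 46 mm in diameter and 73 mm long, lying across the lane and resting against the gate; free to roll. Origin at its centre, y along its axis. Not to be touched.
- tray_green (a point): Centre of the floor of the catch tray of the green tin's dispenser, 75 mm in front of the dispenser's middle; tray 76 mm long, lip 54 mm high. A tin lying in the tray has its centre about 23 mm above the floor.
- dispenser_orange: Fixed dispenser of the orange tin, white base 240x250x6 mm. Origin: centre of its underside; x up the lane, away from the tray; y from lane to paddle; z up. Lane centred on y=-65 mm, 84 mm wide, sloping 10 deg down to -x, 30 mm high at the gate (x=-20 mm); side walls 52 mm high. Pivot bracket at x=-20, y=25 mm, 98 mm high. Loose stock lies on the deck at x>20, y>0 mm.
- lever_orange (a joint): Rocking lever of the orange tin's dispenser, rad: 0 gate shut, 0.55 fully up. It lies along dispenser y, on a pin along x at dispenser (-20, 25, 90) mm. Pressing the paddle down raises the value; from about 0.4 the tin passes under the gate and rolls clear within 1 s. About 2 N on the paddle starts it, 5.5 N holds it fully down; a spring shuts it when let go.
- press_orange (a point): Centre of the top face of the orange tin's paddle: the spot to press straight down. Yellow square plate, 36 x 36 x 8 mm, on the lever's end, 75 mm from its pin; at dispenser (-20, 100, 100) mm at rest. It tilts with the lever, sinks about 39 mm at full press (0.55 rad) and has free space below. Called lever_orange_c2 in rules.
- gate_orange (a point): Centre of the red gate plate, 8 x 40 x 42 mm, hanging from the lever's other end, 90 mm from its pin, across the lane in front of the orange tin; at dispenser (-20, -65, 69) mm when shut. Not to be touched. Called lever_orange_c3 in rules.
- tin_orange: Orange tin with a pale paper band, a cylinder 46 mm in diameter and 73 mm long, lying across the lane and resting against the gate; free to roll. Origin at its centre, y along its axis. Not to be touched.
- tray_orange (a point): Centre of the floor of the catch tray of the orange tin's dispenser, 75 mm in front of the dispenser's middle; tray 76 mm long, lip 54 mm high. A tin lying in the tray has its centre about 23 mm above the floor.
- soap_carton: White and blue soap carton, 58 x 88 x 32 mm, lying loose on the deck of the green tin's dispenser. Origin: centre of its underside. Leave alone.
- tape_roll: Amber roll of tape, 76 mm across, 24 mm high, lying loose on the deck of the orange tin's dispenser. Origin: centre of its underside. Leave alone.
- jar: Blue and white jar, 60 mm across, 75 mm high, on the bench to the robot's left. Origin: centre of its underside. Leave alone.
- marker: Black and red marker pen, 130 mm long, 16 mm thick, lying on the bench to the robot's right. Origin: its middle, at the underside. Leave alone.

How it is judged:
On the way, in this order (a step that is already met when the one before it is completed fails the run):
1. the green tin's paddle is pressed down by the fingers so that its gate rises (value of joint lever_green above 0.2 rad and contact force between the fingers and lever_green_c2 above 0.5 N), for 0.05 s.
2. the green tin has rolled into its catch tray while the paddle is held down (x of tin_green in the frame of dispenser_green between -0.114 and -0.05 m and y of tin_green in the frame of dispenser_green between -0.085 and -0.045 m and z of tin_green in the frame of dispenser_green below 0.05 m and value of joint lever_green above 0.25 rad and contact force between the fingers and lever_green_c2 above 0.3 N), for 0.05 s.
At the end, for the whole second after the job is handed in: The green tin lies at rest in its catch tray (centre 50 to 114 mm in front of the dispenser's middle, on the tray floor), both gates are shut (levers under 0.06 rad), and the orange tin still waits at rest behind its gate (x of tin_green in the frame of dispenser_green between -0.114 and -0.05 m and y of tin_green in the frame of dispenser_green between -0.085 and -0.045 m and z of tin_green in the frame of dispenser_green below 0.05 m and x of tin_orange in the frame of dispenser_orange between -0.005 and 0.095 m and y of tin_orange in the frame of dispenser_orange between -0.085 and -0.045 m and value of joint each of lever_green, lever_orange below 0.06 rad and linear speed of each of tin_green, tin_orange below 0.02 m/s); the robot touches nothing.
It fails at once if the robot touches a tin (contact force between any of the fingers, the arm and tin_green above 0.5 N or contact force between any of the fingers, the arm and tin_orange above 0.5 N).
It fails at once if the robot touches a gate (contact force between any of the fingers, the arm and lever_green_c3 above 0.5 N or contact force between any of the fingers, the arm and lever_orange_c3 above 0.5 N).
It fails at once if a tin is lifted (height (world z) of any of tin_green, tin_orange above 0.11 m).
It fails at once if the orange tin's lever is worked (value of joint lever_orange above 0.15 rad).
It fails at once if the loose stock is moved by more than 20 mm (distance of any of soap_carton, tape_roll, jar, marker from where it was at the start of the episode above 0.02 m).
It also fails if it takes over 29 s, if anything falls off the work surface, if the arm or the gripper's body presses on something with over 40 N, if the wrist force passes 120 N, or if a joint passes its speed limit or range.

## Working session

There is one attempt and no reset: what is moved stays moved. The work goes in short steps, Python scripts to look and compute and a tool call to move; the robot and the scene stay as the last step left them, time stands still between calls to the robot, and variables do not carry over. Pictures are saved under pics/ and viewed, and the job is handed in when it is done.

Besides the shell and the picture viewer there is one more tool, called after "Call:" by a JSON object that holds its "op" and its "data", one argument or row to a line. drive_tool: Moves the arm, as the interface text tells. Its arguments: {"type":"object","properties":{"targets":{"type":"array","items":{"type":"array","items":{"type":"number"}}},"newtons":{"type":"number"}},"required":["targets"]}

```bash
mkdir -p pics
python3 - <<'E'
from cell import read_state, optics
import cv2
s=read_state();print(s['time'],s['position'],s['eef_rot'],s['opening'])
for n in("top","side"):
    cv2.imwrite(f"pics/{n}0.png",optics.camera(n))
    c=optics.calibration(n);print(n,c)
E
```

```text
0.0 [0.2152511  0.58622026 0.23043366] [[-9.38761394e-01  3.44567375e-01 -6.07827980e-04]
 [ 3.44567911e-01  9.38759868e-01 -1.69242223e-03]
 [-1.25489705e-05 -1.79821867e-03 -9.99998383e-01]] 0.9985227499956668
top {'intrinsics': array([[419.53436569,   0.        , 254.41678544],
       [  0.        , 419.53436569, 200.34087108],
       [  0.        ,   0.        ,   1.        ]]), 'camera_from_world': array([[-0.01888062, -0.99976538,  0.01061627,  0.0063604 ],
       [-0.99570131,  0.01783875, -0.09088832,  0.55362666],
       [ 0.09067762, -0.01228666, -0.9958045 ,  1.3706893 ],
       [ 0.        ,  0.        ,  0.        ,  1.        ]])}
side {'intrinsics': array([[390.01905249,   0.        , 253.6770007 ],
       [  0.        , 390.01905249, 193.57839054],
       [  0.        ,   0.        ,   1.        ]]), 'camera_from_world': array([[ 0.90557029, -0.42387435, -0.01652243, -0.48334613],
       [-0.25524765, -0.51337726, -0.81932437,  0.21086999],
       [ 0.33880834,  0.74617312, -0.57309213,  1.25557823],
       [ 0.        ,  0.        ,  0.        ,  1.        ]])}
```

View pics/top0.png

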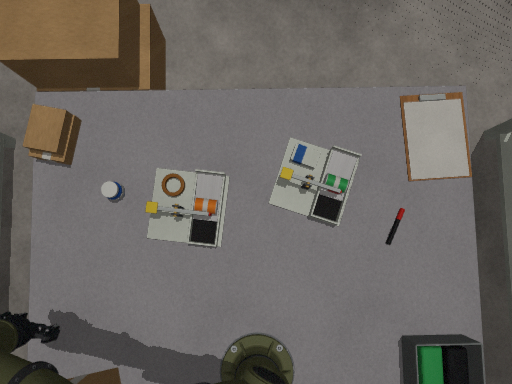

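View pics/side0.png

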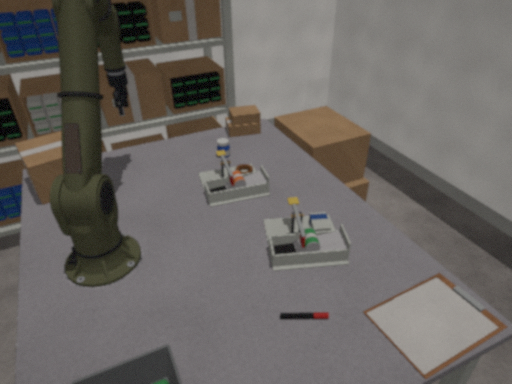

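The top view shows the green tin at (337,183) with its yellow paddle at (288,174). The orange dispenser is on the left, with its paddle at (152,208). Next I measure the paddle in both views, and the dispenser's heading from its base and tin.

```bash
cat > h.py <<'E'
import numpy as np, cv2
from cell import optics
def ray(n,p):
    c=optics.calibration(n);K=c['intrinsics'];T=c['camera_from_world'];R=T[:3,:3]
    d=R.T@np.linalg.solve(K,[p[0],p[1],1]);return -R.T@T[:3,3],d/np.linalg.norm(d)
def onz(n,p,z):
    o,d=ray(n,p);return o+d*(z-o[2])/d[2]
def tri(p,q):
    o1,d1=ray('top',p);o2,d2=ray('side',q)
    s=np.linalg.lstsq(np.c_[d1,-d2],o2-o1,rcond=None)[0]
    a=o1+s[0]*d1;b=o2+s[1]*d2;return (a+b)/2,np.linalg.norm(a-b)
def blobs(im,lo,hi,amin=8):
    m=cv2.inRange(cv2.cvtColor(im,cv2.COLOR_BGR2HSV),lo,hi)
    n,l,st,c=cv2.connectedComponentsWithStats(m)
    return [(c[i],st[i]) for i in range(1,n) if st[i,4]>=amin],l
E
python3 - <<'E'
from h import *
np.set_printoptions(precision=4,suppress=True)
t=cv2.imread('pics/top0.png');s=cv2.imread('pics/side0.png')
P={}
for nm,im in(('top',t),('side',s)):
    for col,lo,hi in(('yel',(22,120,120),(34,255,255)),('grn',(50,120,50),(85,255,255)),('red',(0,150,80),(6,255,255))):
        for c,st in blobs(im,lo,hi)[0]: print(nm,col,c,st)
cv2.imwrite('pics/tz.png',cv2.resize(t[120:240,255:375],None,fx=5,fy=5,interpolation=cv2.INTER_CUBIC))
cv2.imwrite('pics/sz.png',cv2.resize(s[185:275,255:355],None,fx=6,fy=6,interpolation=cv2.INTER_CUBIC))
E
```

```text
top yel [286.2735 172.9487] [280 167  13  13 117]
top yel [151.1484 206.7734] [146 201  12  12 128]
top grn [330.4474 179.5526] [326 174  10  12  76]
top grn [342.8875 184.125 ] [339 178   9  14  80]
top grn [430.1495 364.6208] [417 346  27  38 923]
top red [400.2157 213.3922] [397 208   8  12  51]
side yel [220.1786 152.5357] [217 151   8   5  28]
side yel [292.5962 200.4423] [288 198  10   6  52]
side grn [123.5  12.4] [119  11  10   3  20]
side grn [139.5  10.8] [135  10  10   3  20]
side grn [42.3182 20.1818] [37 19 12  3 22]
side grn [24.5909 21.9091] [19 21 12  3 22]
side grn [ 5.875 23.75 ] [ 0 23 13  3 24]
side grn [141.5  23.9] [137  23  10   3  20]
side grn [126.5  25.5] [122  25  10   2  18]
side grn [46.6667 34.0952] [41 33 12  3 21]
side grn [28.6667 36.0952] [23 35 12  3 21]
side grn [10.4783 38.0435] [ 5 37 12  3 23]
side grn [129.0556  38.1111] [124  37  11   3  18]
side grn [143.5  36.5] [139  36  10   2  18]
side grn [51.  47.5] [46 47 11  2 16]
side grn [33.5 49.5] [28 49 12  2 18]
side grn [15.619 51.619] [10 51 12  3 21]
side grn [214.5  78. ] [211  77   8   3  1
[... 157 characters left out ...]
e grn [191.1667  92.1667] [188  91   8   3  12]
side grn [178.3636  94.4545] [175  94   8   2  11]
side grn [216.6667  97.5556] [214  97   6   2   9]
side grn [203.4 100.2] [200  99   8   3  10]
side grn [191.8333 102.3333] [189 102   8   2  12]
side grn [  3.7857 112.7143] [  0 112   8   3  14]
side grn [  7.8125 124.125 ] [  3 123  11   3  16]
side grn [ 12.8333 135.0556] [  8 134  11   3  18]
side grn [308.8571 230.2143] [306 229   7   3  14]
side grn [310.7917 239.5   ] [307 238   9   5  24]
side grn [162.12 382.28] [156 381  12   3  25]
side red [231.8182 181.0909] [231 179   3   5  11]
side red [302.4667 241.4667] [301 238   3   8  15]
side red [320.3939 314.9697] [314 313  14   5  66]
```

View pics/tz.png

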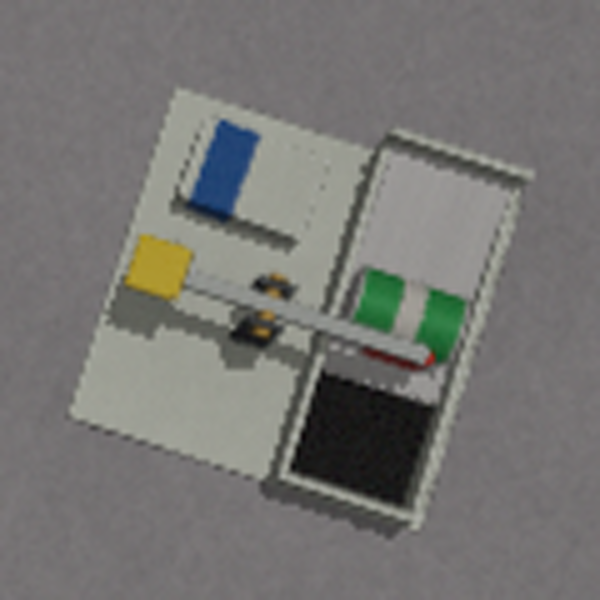

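View pics/sz.png

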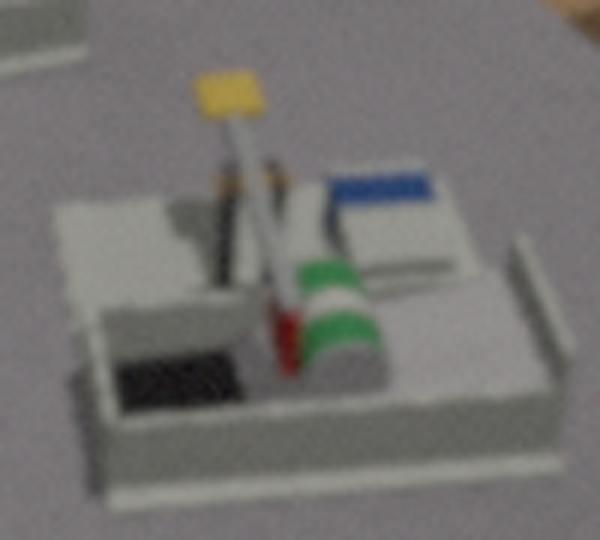

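The green dispenser is clear in both crops: the paddle centre is at about (286.4,173) in the top view. Its white base's left edge runs from about (290.4,137.6) to (269,203).

Run:
```python
from h import *
np.set_printoptions(precision=4,suppress=True)
p=onz('top',(286.3,173.0),.1);print('paddle z=.1',p,'side',onz('side',(292.6,200.4),.1),'tri',tri((286.3,173),(292.6,200.4)))
A=onz('top',(255+177/5,120+89/5),.006);B=onz('top',(255+70/5,120+415/5),.006)
x=A-B;print(A,B,np.linalg.norm(x),'xdir deg',np.degrees(np.arctan2(x[1],x[0])))
g1=onz('top',(330.4,179.6),.08);g2=onz('top',(342.9,184.1),.08);v=g1-g2
print('tin axis y dir',np.degrees(np.arctan2(v[1],v[0]))-90)
E1=onz('top',(255+428/5,120+357/5),.1);print('lever end',E1,np.linalg.norm(p-E1));v=p-E1;print(np.degrees(np.arctan2(v[1],v[0]))-90)
th=np.arctan2(x[1],x[0]);R=np.array([[np.cos(th),-np.sin(th)],[np.sin(th),np.cos(th)]])
o=p[:2]-R@[-.02,.1];print('origin from paddle',o,'from edge',(A+B)[:2]/2-R@[0,.125])
for q in [(o+R@[-.02,-.065])]:print('gate',q)
from cell import read_state
s=read_state();print(s['position'],np.degrees(np.arctan2(s['eef_rot'][1][1],s['eef_rot'][0][1])))
```

```text
paddle z=.1 [ 0.632  -0.1056  0.1   ] side [ 0.6316 -0.1083  0.1   ] tri (array([ 0.6327, -0.1059,  0.0981]), np.float64(0.0007152294239578003))
[ 0.7681 -0.1313  0.006 ] [ 0.5455 -0.0531  0.006 ] 0.23593161841003732 xdir deg -19.357890575924547
tin axis y dir -21.037312063326013
lever end [ 0.5703 -0.2758  0.1   ] 0.18109333208134742
-19.918687812431045
origin from paddle [ 0.6178 -0.2066] from edge [ 0.6154 -0.2101]
gate [ 0.5773 -0.2613]
[0.2153 0.5863 0.2305] 69.8456748367214
```

Paddle position checks:

| Quantity | Result | Expected |
|---|---|---|
| Paddle top, from two views | (0.632, -0.106), height 0.098 m | height 0.100 m |
| Heading | -19.4 to -21° | three measurements agree |
| Base edge | 236 mm | 240 mm |

The tool's y axis is already along the lever, so no turn is needed. I close the fingers and move across at z = 0.23.

Call:
{"op": "drive_tool", "data": {
  "targets": [
    [-1,-31.5,-25,0,0,0,0],
    [-1,-31.5,-25,0,0,0,0],
    [-1,-31.5,-25,0,0,0,0],
    [-1,-31.5,-25,0,0,0,0],
    [-1,-31.5,-25,0,0,0,0],
    [-1,-31.5,-25,0,0,0,0],
    [-1,-31.5,-25,0,0,0,0],
    [-1,-31.5,-25,0,0,0,0],
    [-1,-31.5,-25,0,0,0,0],
    [-1,-31.5,-25,0,0,0,0],
    [-1,-31.5,-25,0,0,0,0],
    [-1,-31.5,-25,0,0,0,0],
    [-1,-31.5,-25,0,0,0,0],
    [-1,-31.5,-25,0,0,0,0],
    [-1,-31.5,-25,0,0,0,0],
    [-1,-31.5,-25,0,0,0,0],
    [-1,-31.5,-25,0,0,0,0],
    [-1,-31.5,-25,0,0,0,0],
    [-1,-31.5,-25,0,0,0,0],
    [-1,-31.5,-25,0,0,0,0]
  ],
  "newtons": 20
}}

```text
time: 2.1
position: [0.6349, -0.1012, 0.2309]
eef_rot: [[-0.939, 0.344, -0.001], [0.344, 0.939, 0.0], [0.001, -0.0, -1.0]]
ft_force: [1.3, -0.4, 1.5]
opening: -0.004
```

Call:
{"op": "drive_tool", "data": {
  "targets": [
    [-1,1,-2,20,0,0,0],
    [-1,0,0,25,0,0,0],
    [-1,0,0,25,0,0,0],
    [-1,0,0,25,0,0,0],
    [-1,0,0,10,0,0,0],
    [-1,0,0,0,0,0,0],
    [-1,0,0,0,0,0,0]
  ]
}}

```text
time: 2.8
position: [0.6334, -0.1014, 0.1271]
eef_rot: [[-0.939, 0.345, 0.001], [0.345, 0.939, -0.0], [-0.001, 0.0, -1.0]]
ft_force: [0.6, 0.2, 0.9]
opening: -0.001
```

Run:
```python
from h import *
from cell import read_state
s=read_state();print(s['time'],s['position'],s['ft_force'])
t=optics.camera('top');d=optics.camera('side');w=optics.camera('wrist')
cv2.imwrite('pics/c1.png',np.hstack([cv2.resize(t[130:220,240:350],(400,330)),cv2.resize(d[150:250,240:350],(400,330))]))
cv2.imwrite('pics/w1.png',w)
```

```text
2.8 [ 0.63336595 -0.10135492  0.12706465] [0.59409376 0.20147542 0.88859032]
```

View pics/c1.png

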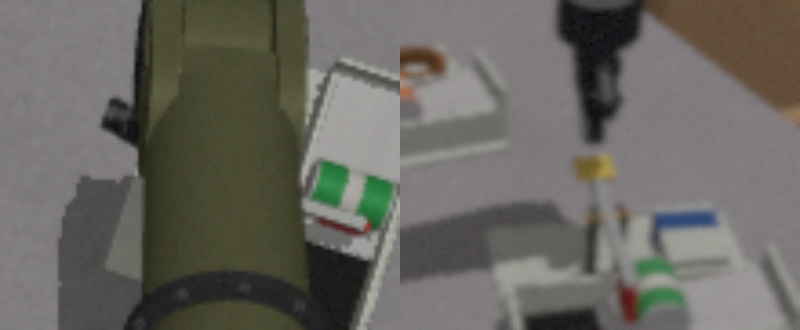

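View pics/w1.png

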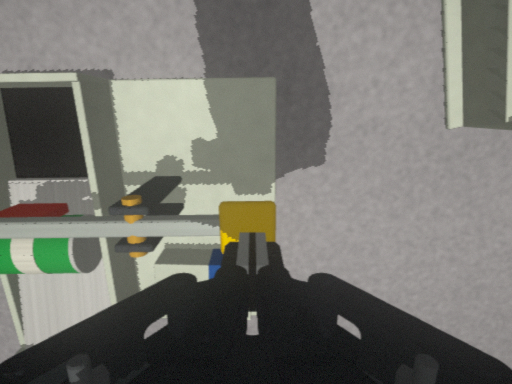

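The side view shows the closed fingertips just above the paddle. The wrist view has the paddle centred at about (248,228), with the fingertips at (252,237) in front of it. I'll check that ray against z = 0.100.

Run:
```python
from h import *
for p in((220,202),(275,202),(247,202)):print(onz('wrist',p,.1))
c=optics.calibration('wrist')
for q in((.632,-.106,.1),(.6334,-.1014,.127)):
    v=c['camera_from_world']@[*q,1];v=c['intrinsics']@v[:3];print(v[:2]/v[2])
```

```text
[ 0.61060262 -0.11458838  0.1       ]
[ 0.62226927 -0.08280276  0.1       ]
[ 0.61632983 -0.09898469  0.1       ]
[245.25200827 227.8322485 ]
[252.99918092 246.65664017]
```

The wrist view gives a paddle centre of (0.633, -0.105), which agrees with the earlier measurement. The TCP is 4 mm outboard of it, well on the plate. I press now.

Call:
{"op": "drive_tool", "data": {
  "targets": [
    [-1,0,0,10,0,0,0],
    [-1,0,0,10,0,0,0],
    [-1,0,0,10,0,0,0],
    [-1,0,0,10,0,0,0],
    [-1,0,0,10,0,0,0],
    [-1,0,0,8,0,0,0],
    [-1,0,0,0,0,0,0],
    [-1,0,0,0,0,0,0]
  ]
}}

```text
time: 3.75
position: [0.6328, -0.1013, 0.0682]
eef_rot: [[-0.939, 0.345, -0.0], [0.345, 0.939, 0.0], [0.0, -0.0, -1.0]]
ft_force: [-0.3, -0.6, 5.1]
opening: 0.001
```

Call:
{"op": "drive_tool", "data": {
  "targets": [
    [-1,0,0,3,0,0,0],
    [-1,0,0,2,0,0,0],
    [-1,0,0,0,0,0,0],
    [-1,0,0,0,0,0,0],
    [-1,0,0,0,0,0,0],
    [-1,0,0,0,0,0,0],
    [-1,0,0,0,0,0,0],
    [-1,0,0,0,0,0,0],
    [-1,0,0,0,0,0,0],
    [-1,0,0,0,0,0,0],
    [-1,0,0,0,0,0,0],
    [-1,0,0,0,0,0,0]
  ]
}}

```text
time: 4.95
position: [0.6332, -0.1013, 0.0636]
eef_rot: [[-0.939, 0.345, 0.001], [0.345, 0.939, -0.0], [-0.001, 0.0, -1.0]]
ft_force: [-0.3, -0.2, 5.2]
opening: 0.003
```

Run:
```python
from h import *
t=optics.camera('top');d=optics.camera('side')
cv2.imwrite('pics/c2.png',np.hstack([cv2.resize(t[130:240,260:370],(400,400)),cv2.resize(d[185:285,255:355],(400,400))]))
```

```text
(no output)
```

View pics/c2.png

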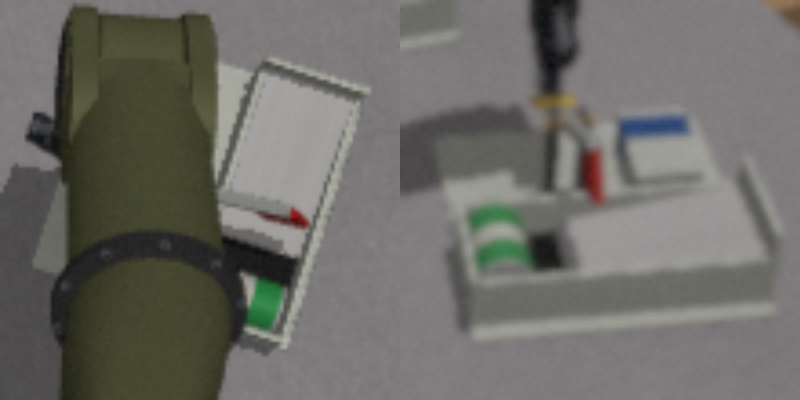

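The gate is up and the green tin has rolled into the tray against the lip, at side crop pixel (500,235). The paddle is still held with 5.2 N. I hold a moment longer, then lift straight up smoothly.

Call:
{"op": "drive_tool", "data": {
  "targets": [
    [-1,0,0,0,0,0,0],
    [-1,0,0,0,0,0,0],
    [-1,0,0,0,0,0,0],
    [-1,0,0,0,0,0,0],
    [-1,0,0,-6,0,0,0],
    [-1,0,0,-8,0,0,0],
    [-1,0,0,-8,0,0,0],
    [-1,0,0,-8,0,0,0],
    [-1,0,0,-10,0,0,0],
    [-1,0,0,-20,0,0,0],
    [-1,0,0,-30,0,0,0],
    [-1,0,0,-40,0,0,0],
    [-1,0,0,-40,0,0,0],
    [-1,0,30,-10,0,0,0],
    [-1,0,40,0,0,0,0],
    [-1,0,40,0,0,0,0],
    [-1,0,40,0,0,0,0],
    [-1,0,40,0,0,0,0],
    [-1,0,0,0,0,0,0],
    [-1,0,0,0,0,0,0]
  ]
}}

```text
time: 7.05
position: [0.6979, 0.0773, 0.2428]
eef_rot: [[-0.939, 0.343, -0.002], [0.343, 0.939, -0.001], [0.001, -0.002, -1.0]]
ft_force: [-0.5, -0.2, -0.3]
opening: 0.003
```

Run:
```python
from h import *
from cell import read_state
t=optics.camera('top');d=optics.camera('side')
cv2.imwrite('pics/c3.png',np.hstack([cv2.resize(t[130:250,140:370],(400,209*1)),cv2.resize(d[140:280,195:355],(239,209))]))
cv2.imwrite('pics/c3t.png',cv2.resize(t[130:260,140:370],None,fx=3,fy=3));cv2.imwrite('pics/c3s.png',cv2.resize(d[140:280,195:355],None,fx=4,fy=4))
for n,im in(('top',t),('side',d)):
  for col,lo,hi in(('yel',(22,120,120),(34,255,255)),('grn',(50,120,50),(85,255,255))):
    for c,st in blobs(im,lo,hi)[0]:
      if 140<c[0]<370 and 140<c[1]<260: print(n,col,c,st[4])
s=read_state();print(s['time'],s['position'],s['ft_force'])
```

```text
top yel [286.21666667 173.075     ] 120
top yel [151.2519685  206.74015748] 127
top grn [319.96666667 208.97777778] 90
top grn [332.26966292 213.07865169] 89
side yel [220.17857143 152.64285714] 28
side yel [292.58823529 200.39215686] 51
side grn [277.46666667 238.4       ] 15
side grn [279.95652174 247.39130435] 23
7.15 [0.69799486 0.07465326 0.24324241] [ 0.12667124 -1.20056652  0.53824467]
```

View pics/c3t.png

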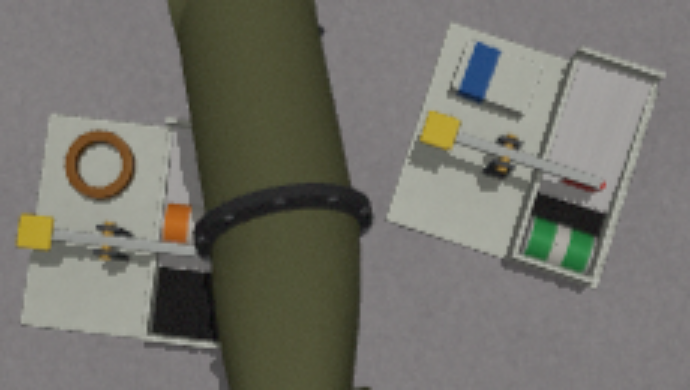

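View pics/c3s.png

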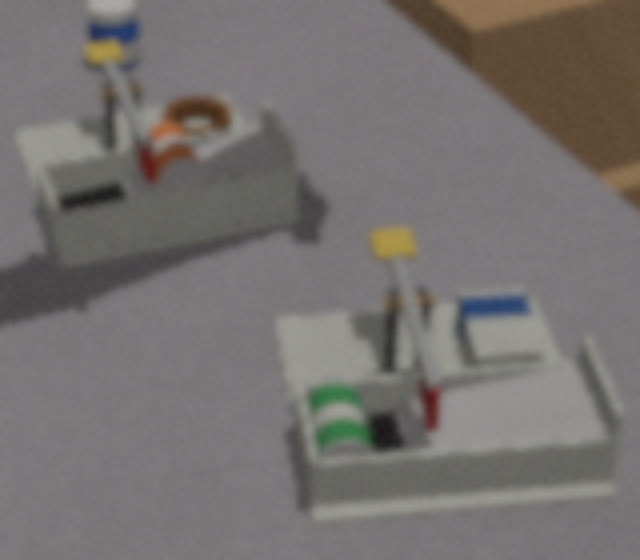

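The tin lies in the tray at (326,211) in the top view. Both paddles are back at their starting pixels, and the loose stock and orange tin are where they were. I wait briefly so everything is still, check the tin again, and hand in.

Call:
{"op": "drive_tool", "data": {
  "targets": [
    [-1,0,0,0,0,0,0],
    [-1,0,0,0,0,0,0],
    [-1,0,0,0,0,0,0],
    [-1,0,0,0,0,0,0],
    [-1,0,0,0,0,0,0],
    [-1,0,0,0,0,0,0],
    [-1,0,0,0,0,0,0],
    [-1,0,0,0,0,0,0]
  ]
}}

```text
time: 7.95
position: [0.6983, 0.0771, 0.2433]
eef_rot: [[-0.939, 0.345, -0.0], [0.345, 0.939, -0.0], [0.0, -0.0, -1.0]]
ft_force: [-0.4, 0.1, -0.6]
opening: -0.002
```

Run:
```python
from h import *
from cell import manip
t=optics.camera('top')
g=[c for c,st in blobs(t,(50,120,50),(85,255,255))[0] if 140<c[0]<370 and 140<c[1]<260];print(g)
p=onz('top',np.mean(g,0),.045)[:2]
th=np.radians(-19.7);R=np.array([[np.cos(th),-np.sin(th)],[np.sin(th),np.cos(th)]])
print('tin in dispenser',R.T@(p-np.array([.617,-.208])))
print(manip.job_done())
```

```text
[array([320.        , 209.01098901]), array([332.29213483, 213.01123596])]
tin in dispenser [-0.08824601 -0.06349379]
the job is handed in; nothing more can be done
None
```

I pressed the green dispenser's paddle with closed fingertips, at about 5.2 N, until its tin had rolled into the catch tray. I then lifted off so the gate dropped shut, and handed the job in at about 8 s; the hand-in reports no verdict.

- **Green tin:** it lies in its tray at dispenser x ≈ -88 mm, y ≈ -63 mm, inside the limits. It had not moved between the last two pictures.
- **Gates:** both paddles are back within 0.2 px of their starting pixels, so both gates should be shut.
- **Everything else:** in the last pictures the orange tin, though partly hidden by the arm in the top view, still sits behind its gate. The carton, tape roll and jar look unmoved. I did not check the marker again, but the arm never went near it. The gripper was well clear of everything at hand-in.

No check failed. The measured positions agreed to within about 4 mm.

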